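Set the jewellery cleaner's timer by its clicks

ROBOT

A 7-joint arm with a two-finger parallel gripper is mounted at the origin on the work surface. World frame = base frame: x ahead of the robot, y to its left, z up, the work surface at z = 0. Lengths are in m, angles in rad, forces in N, time in s.
With the tool pointing down it reaches from about 0.425 to 0.925 m from the base axis. Payload 6.8 kg.
Tool frame: the origin (TCP) lies midway between the tips of the shut fingers; the grasp point (between the pads) lies 19 mm behind it (bot.pinch_z is the distance from the TCP to the grasp point, in m); x points along the fingers, y is the direction in which the jaws open and shut, and the axes are right-handed (so a half turn about x gives the same grasp; the last joint's range is limited). The gripper opens to 85 mm and grips with 20 to 120 N. Pads are 22 mm wide; open, the fingers measure 114 mm over their backs; the gripper's body (76 mm by 85 mm) begins 54 mm behind the grasp point. The pads swing forward as they close: fully open they stand 13 mm farther back than shut.
Start: joints at [-1.228, 0.477, 0.022, 1.555, -0.011, 1.109, -0.083], TCP at [0.294, 0.608, 0.231] pointing down, gripper open.
Joint ranges: [-2.96, 2.96], [-0.34, 2.1], [-1.41, 1.46], [0.24, 2.44], [-1.37, 4.51], [0.17, 1.92], [-2.96, 2.96]. Speed limits (rad/s): [2.39, 2.39, 3.14, 3.14, 3.14, 3.14, 3.14].

INTERFACE

Orientations are given as a unit quaternion [w, x, y, z].
In Python, from station import bot gives the robot as it stands. The module is installed in compiled form; this text tells all that it offers.
- The arm moves only by the tool step_arm, never from a script. Its argument "plan" is a list of rows, each a list of 6 numbers: the shift along the tool's x, y, z in units of 40 mm (1.0 is 40 mm), then the turn, a rotation vector about the tool's x, y, z in units of 360 degrees (1.0 is 360 degrees). In form: [[dx, dy, dz, ax, ay, az], ...]. A call has 1 to 8 rows; each row shifts and turns the commanded pose from where the row before left it, along the tool's axes as they then stand; what a row does not reach is not made up. A row lasts 1/8 s, in which the tool goes at most 62.5 mm and 10.7 degrees, less where a joint would pass 70% of its speed; a pose out of reach is approached as far as the arm can. A call with a number of a shift or a turn outside -1 to 1 is refused whole. A call with a gripper value outside its range is refused whole. "fingers" is the closure, from -1 (fully open) to 1 (shut), set as the call begins (left out, the last holds). The fingers move at their own pace and stop on an object; "force" is the grip in N (left out, the last holds). Time passes only in rows, so rows that do not move let the fingers close. It gives the time, the measured TCP pose, the force and the opening at its end, in the units of the state.
- bot.get_obs(): the state, without advancing time (a new reading comes with each control period).
- bot.read_camera(name): name is "scene" or "side" or "wrist"; returns (picture, depth): 420x560x3 uint8, red, green, blue; 420x560 float32, m along the optical axis (not along the pixel's ray), 0 where there is no reading.
- bot.camera_model(name): a dict with "mtx" (3x3 intrinsics, pixels), "origin" and "rotation" of the camera in the world; the wrist camera has in their place "T_tool_cam" (4x4, takes a point from camera to tool coordinates, whose origin is the TCP and whose axes are the tool frame's). Camera axes: x right, y up, looking along -z (the intrinsics and any distortion apply to the point x, -y, -z); pixel columns grow to the right and rows downward; lengths in m; the calibration is good to about 2 mm. A picture is of the moment at which its call begins: read the wrist's pose just before it. camera_model takes no time and is no camera call.
- bot.hand_in(): hands the job in, once; it reports no verdict.
The state is a dict: "t": time; "q": joint angles; "joint_vel": joint speeds; "joint_torque": joint torques, N m; "eef_pos": TCP position; "tool_rot": TCP orientation; "contact_force": force on the tool from outside, world axes, zero at the start; "torque": the same for the moment, N m; "gripper_width": opening from 0.0 (shut) to 1.0 (fully open).
Only numpy, scipy, OpenCV 4.12 (cv2) and the standard library are available. Lean on these libraries where they do the work, as an engineer would, in place of code of your own. Each camera call takes 0.05 s, during which the arm holds its last target.

TASK

A gold piece is lying in the tank of the bench-top jewellery cleaner: slide the clear cover fully shut over it. Then set the timer dial by its clicks, counted clockwise from the zero stop: to click 2 if the piece in the tank is the slim bangle, to click 8 if it is the wide cuff. Let the dial rest in its click and let go; leave both gold pieces and the other things on the counter where they are.

Things in the scene. Friction and masses are not known exactly. Their poses are not given: they have to be found in the camera images.
- cleaner: White cabinet 300 x 300 x 100 mm, fixed; its place and yaw vary. Origin: centre of its underside; x to its back (away from the robot at yaw 0), y to its left seen from the robot, z up. Deck at z 100. Open tank 130 x 130, 60 deep, centred at x -65, y +65; dial axis at x -60, y -83. Two rails 7 mm high along x at y -14 and +144.
- tank_in (a point): Centre of the tank's floor, 40 mm above the counter. The piece to be cleaned lies flat on this floor, up to about 30 mm off this point; the other piece lies on the display block.
- cover (a joint): Sliding cover, clear plate 150 x 148 x 6 mm just above the deck. 0 m = fully shut over the tank, 0.14 m = parked at the back (end stops at both). It slides along the cleaner's x axis and shuts towards its -x (towards the robot). Friction about 1.5 N plus light damping; stays where left. Starts at 0.115 to 0.14 m.
- cover_handle (a point): Grip point of the cover's upright black fin; moves with the cover. The fin is 14 mm thick (cleaner's x), 80 mm long (its y) and rises 45 mm above the plate; this point is 17 mm below its top, 136 mm above the counter, 28 mm above the plate. Axes as the cleaner's.
- timer (a joint): Timer dial: 0 = zero stop, grows clockwise seen from above to 5.236 rad (other stop). Clicks 0 to 10, one every 30 degrees (0.5236 rad); let go, it snaps into the nearest; passing one takes 0.07 N m. Starts in click 3 to 6. White ticks round it, those of 0, 5, 10 longer. Click 5 points to the cleaner's +x, click 0 is 150 degrees anticlockwise of that, click 10 150 degrees clockwise.
- timer_grip (a point): Grip point on the dial's vertical axis, 134 mm above the counter; turns with it. A metal disc (66 mm across, top face 108 mm above the counter) carries an upright bar 62 mm long, 16 mm thick, top 150 mm above the counter. x: along the bar to its pointer end (black line on top of that half, black tooth on the disc); y across the bar; z up.
- bangle: Slim gold bangle: a ring 68 mm across outside, 60 mm inside, only 8 mm high, lying flat. Origin: centre of its underside. It starts either in the tank or on the display block.
- cuff: Wide gold cuff: a closed ring 68 mm across outside, 61 mm inside, 38 mm high (a short tube), standing on its edge circle. Origin: centre of its underside. It starts either in the tank or on the display block.
- block: Dark blue display block, 120 x 120 x 40 mm, fixed, left of the cleaner; the piece that is not to be cleaned lies on it. Origin: centre of its underside.
- jar: Amber glass jar with black lid, 68 mm across, 85 mm high, loose; leave alone. Origin: centre of its underside.
- loupe: Hand magnifier lying flat: black round head 64 mm across with a flat steel handle along its x axis, 152 mm long in all, 12 mm thick; loose, leave alone. Origin: under the centre of the head.
- tray: Empty dark wooden tray 160 x 110 x 25 mm, loose, leave alone. Origin: centre of its underside.

How it is judged:
On the way, in this order (a step that is already met when the one before it is completed fails the run):
1. the cover is fully shut, before the timer is set (value of joint cover below 0.006 m), for 0.2 s.
2. the timer dial rests at the click for the piece in the tank (((horizontal distance between bangle and tank_in below 0.06 m and value of joint timer between 0.897198 and 1.1972 rad) or (horizontal distance between cuff and tank_in below 0.06 m and value of joint timer between 4.03879 and 4.33879 rad))), for 0.3 s.
At the end, for the whole second after the job is handed in: The cover is within 6 mm of fully shut, the dial is at rest within 0.15 rad of click 2 (slim bangle in the tank) or click 8 (wide cuff in the tank), and both gold pieces are within 30 mm of where they started (value of joint cover below 0.006 m and ((horizontal distance between bangle and tank_in below 0.06 m and value of joint timer between 0.897198 and 1.1972 rad) or (horizontal distance between cuff and tank_in below 0.06 m and value of joint timer between 4.03879 and 4.33879 rad)) and distance of each of bangle, cuff from where it was at the start of the episode below 0.03 m and velocity of joint timer between -0.05 and 0.05 rad/s); the robot touches nothing.
It fails at once if the jar is moved more than 30 mm (distance of jar from where it was at the start of the episode above 0.03 m).
It fails at once if the magnifier is moved more than 30 mm (distance of loupe from where it was at the start of the episode above 0.03 m).
It fails at once if the wooden tray is moved more than 30 mm (distance of tray from where it was at the start of the episode above 0.03 m).
It fails at once if the slim bangle is moved more than 30 mm (distance of bangle from where it was at the start of the episode above 0.03 m).
It fails at once if the wide cuff is moved more than 30 mm (distance of cuff from where it was at the start of the episode above 0.03 m).
It also fails if it takes over 61 s, if anything falls off the work surface, if the arm or the gripper's body presses on something with over 40 N, if the wrist force passes 120 N, or if a joint passes its speed limit or range.

## Working session

There is one attempt and no reset: what is moved stays moved. The work goes in short steps, Python scripts to look and compute and a tool call to move; the robot and the scene stay as the last step left them, time stands still between calls to the robot, and variables do not carry over. Pictures are saved under pics/ and viewed, and the job is handed in when it is done.

Besides the shell and the picture viewer there is one more tool, called after "Request:" in YAML: its name, and indented under it one key for each argument. step_arm: Moves the arm, as the interface text tells. Shifts and turns lie within -1 to 1; 1 stands for 40 mm of shift or 360 degrees of turn. Its arguments: {"type":"object","properties":{"plan":{"type":"array"},"fingers":{"type":"number"},"force":{"type":"number"}},"required":["plan"]}

```bash
mkdir -p pics; python3 - <<'E'
from station import bot
import cv2,numpy as np
o=bot.get_obs();print({k:np.round(v,3) for k,v in o.items()}, bot.pinch_z)
for n in ["scene","side","wrist"]:
    p,d=bot.read_camera(n);cv2.imwrite(f"pics/{n}0.png",p[:,:,::-1]);np.save(f"pics/{n}0d.npy",d);np.save(f"pics/{n}0.npy",p)
    print(n,bot.camera_model(n),(d>0).mean())
E
```

```text
{'t': np.float64(0.0), 'q': array([-1.228,  0.478,  0.022,  1.556, -0.012,  1.109, -0.083]), 'joint_vel': array([ 0.001, -0.001,  0.001, -0.001, -0.001, -0.002, -0.   ]), 'joint_torque': array([-0.0000e+00, -5.9645e+01,  1.6080e+00, -2.8119e+01,  1.2000e-02,
        9.0000e-03,  0.0000e+00]), 'eef_pos': array([0.294, 0.607, 0.23 ]), 'tool_rot': array([ 0.689,  0.157,  0.689, -0.159]), 'contact_force': array([ 0.073,  0.07 , -0.321]), 'torque': array([ 0.001, -0.015,  0.021]), 'gripper_width': np.float64(1.001)} 0.0187
scene {'mtx': array([[383.91838471,   0.        , 276.08955972],
       [  0.        , 383.91838471, 204.12998183],
       [  0.        ,   0.        ,   1.        ]]), 'origin': array([0.74319666, 0.52448464, 0.84470689]), 'rotation': array([0.20746494, 0.07671805, 0.3171712 , 0.92221205])} 0.9962244897959184
side {'mtx': array([[531.22449318,   0.        , 284.95977821],
       [  0.        , 531.22449318, 214.59062143],
       [  0.        ,   0.        ,   1.        ]]), 'origin': array([ 0.2903354 , -0.94577684,  1.00319126]), 'rotation': array([ 0.91178625,  0.39876762, -0.03993041, -0.08964251])} 0.9959651360544217
wrist {'mtx': array([[334.38944443,   0.        , 280.62812202],
       [  0.        , 334.38944443, 213.77900312],
       [  0.        ,   0.        ,   1.        ]]), 'T_tool_cam': array([[ 1.18301796e-04,  3.10509260e-01, -9.50570347e-01,
        -1.42649764e-01],
       [ 9.99999946e-01,  2.55400197e-04,  2.07881423e-04,
        -2.35223317e-04],
       [ 3.07324961e-04, -9.50570320e-01, -3.10509213e-01,
        -8.02036349e-02],
       [ 0.00000000e+00,  0.00000000e+00,  0.00000000e+00,
         1.00000000e+00]])} 0.9960926870748299
```

View pics/scene0.png

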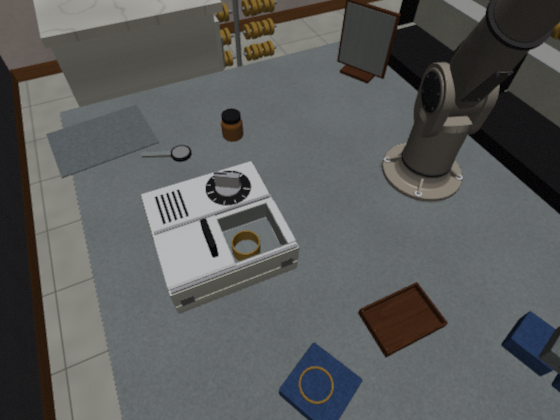

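View pics/side0.png

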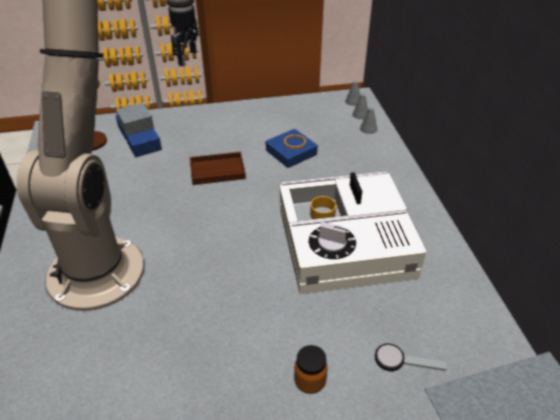

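View pics/wrist0.png

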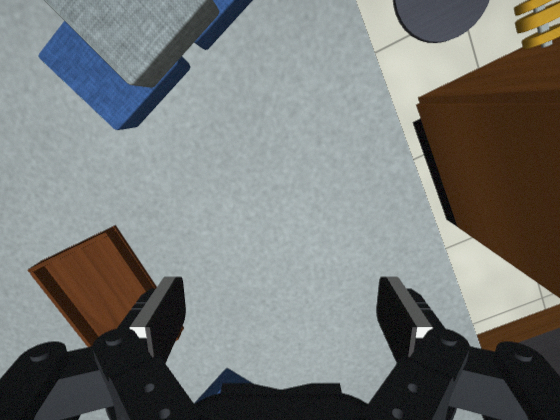

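The tank at about (246,245) in the scene view holds a tall ring, which looks like the cuff. A thin ring lies on the block at (316,385). The fin is at (209,237) and the dial at (228,187). I'll zoom in and measure.

```bash
cat > h.py <<'E'
import numpy as np,cv2
from scipy.spatial.transform import Rotation as R
from station import bot
def cam(n):
    m=bot.camera_model(n)
    if n=="wrist":
        o=bot.get_obs();T=np.eye(4);T[:3,:3]=R.from_quat(np.roll(o["tool_rot"],-1)).as_matrix();T[:3,3]=o["eef_pos"]
        T=T@m["T_tool_cam"];return m["mtx"],T[:3,3],T[:3,:3]
    return m["mtx"],m["origin"],R.from_quat(np.roll(m["rotation"],-1)).as_matrix()
def rays(c,uv):
    K,o,Q=c;uv=np.atleast_2d(uv).astype(float)
    d=np.c_[(uv[:,0]-K[0,2])/K[0,0],-(uv[:,1]-K[1,2])/K[1,1],-np.ones(len(uv))]
    return o,d@Q.T
def onz(c,uv,z):
    o,d=rays(c,uv);return o+d*((z-o[2])/d[:,2])[:,None]
def pts(c,uv,dep):
    o,d=rays(c,uv);uv=np.atleast_2d(uv).astype(int);return o+d*dep[uv[:,1],uv[:,0]][:,None]
def cloud(c,dep):
    v,u=np.mgrid[:420,:560];return pts(c,np.c_[u.ravel(),v.ravel()],dep).reshape(420,560,3)
def proj(c,P):
    K,o,Q=c;p=(np.atleast_2d(P)-o)@Q;return np.c_[K[0,0]*p[:,0]/-p[:,2]+K[0,2],K[1,1]*-p[:,1]/-p[:,2]+K[1,2]]
E
python3 - <<'E'
from h import *
a=np.load("pics/scene0.npy")[155:310,130:310,::-1];b=np.load("pics/side0.npy")[165:295,270:430,::-1]
cv2.imwrite("pics/z1.png",cv2.resize(a,None,fx=3.8,fy=3.8,interpolation=cv2.INTER_CUBIC))
cv2.imwrite("pics/z2.png",cv2.resize(b,None,fx=4,fy=4,interpolation=cv2.INTER_CUBIC))
for n in ["scene","side"]:
    c=cam(n);d=np.load(f"pics/{n}0d.npy");P=cloud(c,d);rgb=np.load(f"pics/{n}0.npy").astype(int)
    X=P.reshape(-1,3);C=rgb.reshape(-1,3)
    box=(X[:,0]>.45)&(X[:,0]<1.2)&(abs(X[:,1])<.5)
    w=box&(X[:,2]>.09)&(X[:,2]<.112)
    r=cv2.minAreaRect(X[w][:,:2].astype(np.float32));print(n,"deck",r,w.sum())
    dk=C.max(1)<60
    f=box&(X[:,2]>.118)&(X[:,2]<.165)&dk
    print("fin",cv2.minAreaRect(X[f][:,:2].astype(np.float32)),X[f].max(0),f.sum())
    g=box&(X[:,2]>.143)&(X[:,2]<.156)&~dk
    print("bar",X[g].mean(0),cv2.minAreaRect(X[g][:,:2].astype(np.float32)),g.sum())
E
```

```text
scene deck ((0.6338117718696594, -0.019624143838882446), (0.3031737506389618, 0.30047720670700073), 88.09471130371094) 10183
fin ((0.6251970529556274, -0.015159465372562408), (0.22117798030376434, 0.05323997139930725), 55.1872444152832) [0.67798233 0.08471363 0.15422054] 253
bar [ 0.58537054 -0.07755911  0.14773016] ((0.6288058161735535, -0.02215041220188141), (0.2146967202425003, 0.06277137994766235), 54.24761962890625) 163
side deck ((0.6258648037910461, -0.1483365297317505), (0.5623833537101746, 0.3093000650405884), 86.15067291259766) 8206
fin ((0.6677474975585938, 0.03669073060154915), (0.07366645336151123, 0.011296304874122143), 87.76293182373047) [0.6739965  0.07346733 0.15956503] 173
bar [ 0.58798261 -0.08049605  0.14997979] ((0.6307743787765503, -0.022138267755508423), (0.22126686573028564, 0.061800774186849594), 53.98181915283203) 222
```

View pics/z1.png

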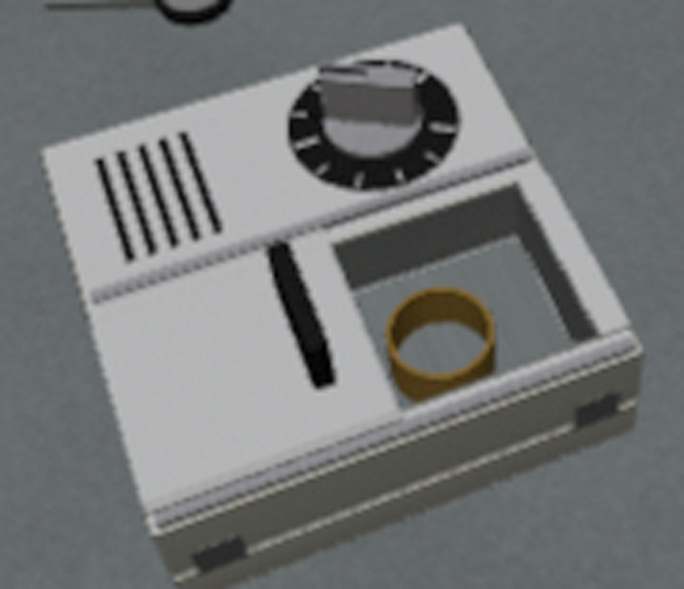

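View pics/z2.png

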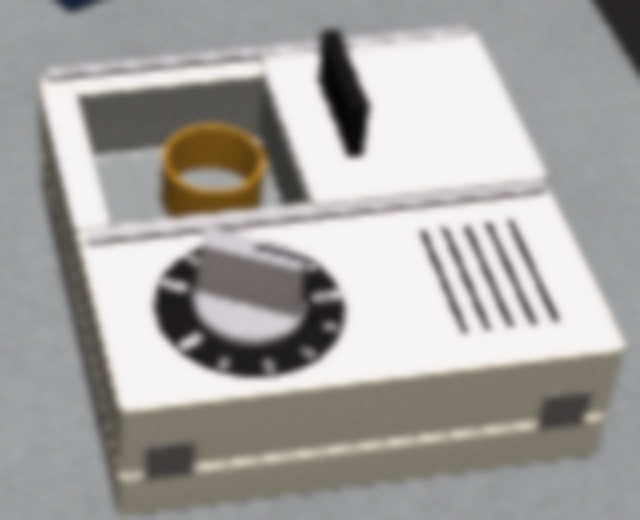

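```bash
python3 - <<'E'
from h import *
for n in ["scene","side"]:
    c=cam(n);d=np.load(f"pics/{n}0d.npy");P=cloud(c,d);rgb=np.load(f"pics/{n}0.npy").astype(int)
    Z=P[...,2];br=rgb.min(2)
    # deck mask, single component
    m=((Z>.09)&(Z<.113)&(P[...,0]>.42)&(P[...,0]<.9)&(abs(P[...,1])<.25)).astype(np.uint8)
    k,l,s,ce=cv2.connectedComponentsWithStats(m);i=1+np.argmax(s[1:,4])
    D=P[l==i];print(n,"deck",cv2.minAreaRect(D[:,:2].astype(np.float32)),s[i])
    dk=rgb.max(2)<70
    f=dk&(Z>.12)&(Z<.17)&(abs(P[...,1]-.035)<.07)&(P[...,0]>.62)&(P[...,0]<.72)
    F=P[f];print("fin",F.mean(0),cv2.minAreaRect(F[:,:2].astype(np.float32)),F[:,2].max(),f.sum())
    g=(Z>.125)&(Z<.17)&(abs(P[...,1]+.1)<.06)&(abs(P[...,0]-.57)<.06)
    G=P[g];gt=G[G[:,2]>.144]
    print("bar",g.sum(),len(gt),cv2.minAreaRect(G[:,:2].astype(np.float32)),cv2.minAreaRect(gt[:,:2].astype(np.float32)),G[:,2].max())
    G2=rgb[g];dkb=G[G2.max(1)<70];print("black on bar",dkb.mean(0),len(dkb))
    v,u=np.nonzero(g);print(u.min(),u.max(),v.min(),v.max())
E
```

```text
scene deck ((0.6338117718696594, -0.019624143838882446), (0.3031737506389618, 0.30047720670700073), 88.09471130371094) [  141   161   159   137 10190]
fin [0.67148683 0.05204555 0.14640989] ((0.6707096695899963, 0.04558020085096359), (0.07820014655590057, 0.012442659586668015), 88.01483917236328) 0.15422053975857664 240
bar 269 138 ((0.5726017355918884, -0.0994071513414383), (0.018502812832593918, 0.06260291486978531), 61.707130432128906) ((0.5723341107368469, -0.10002034902572632), (0.01716926135122776, 0.06249285861849785), 61.707130432128906) 0.15079548446115487
black on bar [ 0.56674648 -0.09522172  0.14168196] 20
214 239 172 184
side deck ((0.6343781352043152, -0.022199660539627075), (0.306090772151947, 0.3010822832584381), 88.0741958618164) [ 279  172  147   99 8319]
fin [0.6663225  0.02968653 0.14543578] ((0.668123722076416, 0.03878431022167206), (0.07788201421499252, 0.011912891641259193), 87.58877563476562) 0.1595650269636023 176
bar 339 176 ((0.5719617605209351, -0.1032642275094986), (0.021755944937467575, 0.06360414624214172), 62.164154052734375) ((0.5725542902946472, -0.1027659922838211), (0.020597828552126884, 0.06178100034594536), 60.509605407714844) 0.1546444337631856
black on bar [nan nan nan] 0
319 346 222 239<stdin>:15: RuntimeWarning: Mean of empty slice.
  ret = um.true_divide(
```

```bash
cat >> h.py <<'E'
def tool():
    o=bot.get_obs();M=R.from_quat(np.roll(o["tool_rot"],-1)).as_matrix();return o,M
def need(target,ydir_deg):
    """tool-frame shift (units) and turn (units) from measured pose to target TCP, tool x down, y at heading"""
    o,M=tool();h=np.deg2rad(ydir_deg);y=np.array([np.cos(h),np.sin(h),0]);x=np.array([0,0,-1.])
    T=np.c_[x,y,np.cross(x,y)]
    r=R.from_matrix(M.T@T).as_rotvec()/(2*np.pi)
    print("t",o["t"],"pos",o["eef_pos"].round(4),"yhead",np.rad2deg(np.arctan2(M[1,1],M[0,1])).round(2),"F",o["contact_force"].round(2),"w",o["gripper_width"].round(3),"q",o["q"].round(2))
    print("shift units",(M.T@(np.array(target)-o["eef_pos"])/.04).round(3),"turn units",r.round(4),"deg",(r*360).round(1))
E
python3 - <<'E'
from h import *
o,M=tool();print(M.round(3))
need([.669,.042,.23],-2);need([.669,.042,.23],178)
E
```

```text
[[-0.     0.436  0.9  ]
 [-0.001  0.9   -0.436]
 [-1.    -0.001  0.   ]]Traceback (most recent call last):
  File "<stdin>", line 3, in <module>
  File "h.py", line 29, in need
    print("t",o["t"],"pos",o["eef_pos"].round(4),"yhead",np.rad2deg(np.arctan2(M[1,1],M[0,1])).round(2),"F",o["contact_force"].round(2),"w",o["gripper_width"].round(3),"q",o["q"].round(2))
                                                                                                                                            ^^^^^^^^^^^^^^^^^^^^^^^^
AttributeError: 'float' object has no attribute 'round'
```

Request:
step_arm:
  plan:
    - [0,-0.57,0.97,0,0,0]
    - [0,-0.57,0.97,0,0,0]
    - [0,-0.57,0.97,0,0,0]
    - [0,-0.57,0.97,0,0,0]
    - [0,-0.57,0.97,0,0,0]
    - [0,-0.57,0.97,0,0,0]
    - [0,-0.57,0.97,0,0,0]
    - [0,-0.57,0.97,0,0,0]
  fingers: -1
  force: 40

```text
t: 1.15
eef_pos: [0.4945, 0.3068, 0.2312]
tool_rot: [0.689, 0.158, 0.689, -0.158]
contact_force: [0.5, 0.5, -0.2]
gripper_width: 0.999
```

Request:
step_arm:
  plan:
    - [0,-0.57,0.97,0,0,0]
    - [0,-0.57,0.97,0,0,0]
    - [0,-0.57,0.97,0,0,0]
    - [0,-0.57,0.97,0,0,0]
    - [0,-0.57,0.97,0,0,0]
    - [0,-0.57,0.97,0,0,0]
    - [0,-0.57,0.97,0,0,0]

```text
t: 2.02
eef_pos: [0.6694, 0.045, 0.231]
tool_rot: [0.689, 0.158, 0.689, -0.158]
contact_force: [0.6, 0.8, -0.0]
gripper_width: 1.003
```

Request:
step_arm:
  plan:
    - [0,0,0,0.0275,0,0]
    - [0,0,0,0.0275,0,0]
    - [0,0,0,0.0275,0,0]
    - [0,0,0,0.0275,0,0]
    - [0,0,0,0.0275,0,0]
    - [0,0,0,0.0275,0,0]
    - [0,0,0,0.018,0,0]
    - [0,0,0,0,0,0]

```text
t: 3.02
eef_pos: [0.6687, 0.0464, 0.2309]
tool_rot: [-0.493, -0.507, -0.493, 0.507]
contact_force: [-0.1, -0.5, 0.4]
gripper_width: 0.996
```

```bash
sed -i 's/o\["gripper_width"\].round(3)/round(float(o["gripper_width"]),3)/' h.py; python3 - <<'E'
from h import *
need([.669,.042,.23],-2)
c=cam("wrist");p,d=bot.read_camera("wrist");cv2.imwrite("pics/w1.png",p[:,:,::-1])
P=cloud(c,d);Z=P[...,2];rgb=p.astype(int)
f=(rgb.max(2)<60)&(Z>.12)&(Z<.17)&(abs(P[...,1]-.042)<.06)&(abs(P[...,0]-.669)<.04)
print(cv2.minAreaRect(P[f][:,:2].astype(np.float32)),f.sum(),P[f].max(0))
t=f&(Z>.147);print(cv2.minAreaRect(P[t][:,:2].astype(np.float32)),t.sum())
E
```

```text
t 3.025 pos [0.6687 0.0464 0.2309] yhead -1.63 F [-0.12 -0.48  0.36] w 0.996 q [-0.5   0.51  0.49  1.59 -0.26  1.11  0.02]
shift units [0.021 0.011 0.11 ] turn units [0.001  0.0001 0.0001] deg [0.4 0.  0. ]
((0.6702998876571655, 0.04337875545024872), (0.07890468835830688, 0.012939807958900928), 88.22822570800781) 2051 [0.67758206 0.08291152 0.15516879]
((0.6703460216522217, 0.04336166009306908), (0.07885047048330307, 0.012852177023887634), 88.0886001586914) 1933
```

View pics/w1.png

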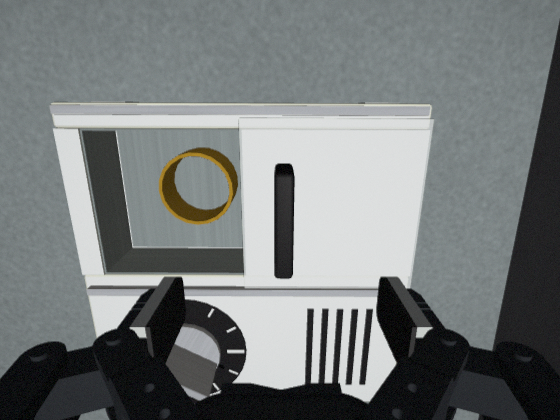

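The wrist view shows a tall gold tube at (200,188), so the cuff is in the tank. The fin at (284,220) measures (0.670, 0.043) in the world. I'll descend and grip it.

Request:
step_arm:
  plan:
    - [0.7,0.04,0.08,0.001,0,0]
    - [0.7,0,0,0,0,0]
    - [0.7,0,0,0,0,0]
    - [0.7,0,0,0,0,0]
    - [0,0,0,0,0,0]
    - [0,0,0,0,0,0]

```text
t: 3.82
eef_pos: [0.6711, 0.0428, 0.1204]
tool_rot: [0.491, 0.509, 0.491, -0.508]
contact_force: [-0.0, -0.5, 0.4]
gripper_width: 0.999
```

Request:
step_arm:
  plan:
    - [0,0,0,0,0,0]
    - [0,0,0,0,0,0]
    - [0,0,0,0,0,0]
    - [0,0,0,0,0,0]
    - [0,0,0,0,0,0]
    - [0,0,0,0,0,0]
    - [0,0,0,0,0,0]
    - [0,0,0,0,0,0]
  fingers: 1
  force: 30

```text
t: 4.82
eef_pos: [0.6706, 0.043, 0.1195]
tool_rot: [0.491, 0.509, 0.491, -0.509]
contact_force: [-1.4, 0.9, 4.4]
gripper_width: 0.159
```

Request:
step_arm:
  plan:
    - [0,-0.2,0,0,0,0]
    - [0,-0.35,0,0,0,0]
    - [0,-0.4,0,0,0,0]
    - [0,-0.4,0,0,0,0]
    - [0,-0.4,0,0,0,0]
    - [0,-0.4,0,0,0,0]
    - [0,-0.3,0,0,0,0]
    - [0,-0.2,0,0,0,0]

```text
t: 5.82
eef_pos: [0.5638, 0.0465, 0.1195]
tool_rot: [0.491, 0.509, 0.491, -0.509]
contact_force: [2.3, -1.0, 3.4]
gripper_width: 0.158
```

Request:
step_arm:
  plan:
    - [0,-0.1,0,0,0,0]
    - [0,-0.1,0,0,0,0]
    - [0,0,0,0,0,0]

```text
t: 6.2
eef_pos: [0.5562, 0.0467, 0.1195]
tool_rot: [-0.491, -0.509, -0.491, 0.509]
contact_force: [-0.8, -2.7, 7.9]
gripper_width: 0.16
```

Request:
step_arm:
  plan:
    - [0,-0.1,0,0,0,0]
    - [0,-0.1,0,0,0,0]
    - [0,0,0,0,0,0]

```text
t: 6.58
eef_pos: [0.5484, 0.047, 0.1195]
tool_rot: [-0.491, -0.509, -0.491, 0.509]
contact_force: [-1.2, -2.0, 7.3]
gripper_width: 0.157
```

Request:
step_arm:
  plan:
    - [0,-0.1,0,0,0,0]
    - [0,0,0,0,0,0]

```text
t: 6.82
eef_pos: [0.5444, 0.0471, 0.1195]
tool_rot: [-0.491, -0.509, -0.491, 0.509]
contact_force: [0.5, -2.7, 7.6]
gripper_width: 0.158
```

Request:
step_arm:
  plan:
    - [0,-0.1,0,0,0,0]
    - [0,0,0,0,0,0]

```text
t: 7.08
eef_pos: [0.5404, 0.0473, 0.1195]
tool_rot: [-0.491, -0.509, -0.491, 0.509]
contact_force: [-0.2, -2.6, 7.5]
gripper_width: 0.157
```

Request:
step_arm:
  plan:
    - [0,-0.1,0,0,0,0]
    - [0,0,0,0,0,0]

```text
t: 7.32
eef_pos: [0.5363, 0.0474, 0.1195]
tool_rot: [-0.491, -0.509, -0.491, 0.509]
contact_force: [-0.8, -3.5, 8.1]
gripper_width: 0.158
```

Request:
step_arm:
  plan:
    - [0,-0.1,0,0,0,0]
    - [0,0,0,0,0,0]

```text
t: 7.58
eef_pos: [0.5323, 0.0475, 0.1194]
tool_rot: [-0.491, -0.509, -0.491, 0.509]
contact_force: [-0.4, -2.0, 8.2]
gripper_width: 0.156
```

Request:
step_arm:
  plan:
    - [0,-0.05,0,0,0,0]
    - [0,0,0,0,0,0]

```text
t: 7.82
eef_pos: [0.532, 0.0476, 0.1195]
tool_rot: [0.492, 0.51, 0.49, -0.508]
contact_force: [6.7, -2.4, 1.0]
gripper_width: 0.158
```

The stop is reached: the force jumped to 6.7 N at x = 0.532. I'll release and go above the dial.

Request:
step_arm:
  plan:
    - [0,0.03,0,0,0,0]
    - [0,0,0,0,0,0]
    - [0,0,0,0,0,0]
    - [0,0,0,0,0,0]
    - [-0.5,0,0,0,0,0]
    - [-0.8,0,0,0,0,0]
    - [-0.8,0,0,0,0,0]
    - [-0.8,0,0,0,0,0]
  fingers: -1

```text
t: 8.82
eef_pos: [0.5314, 0.0479, 0.2362]
tool_rot: [-0.491, -0.509, -0.491, 0.509]
contact_force: [-0.4, 0.3, -0.0]
gripper_width: 0.997
```

Request:
step_arm:
  plan:
    - [0,0.3,0.9,0,0,0]
    - [0,0.3,0.9,0,0,0]
    - [0,0.3,0.9,0,0,0]
    - [0,0.23,0.99,0,0,0]
    - [0,0,0,-0.025,0,0]
    - [0,0,0,-0.025,0,0]
    - [0,0,0,-0.025,0,0]
    - [0,0,0,-0.025,0,0]

```text
t: 9.82
eef_pos: [0.5713, -0.1012, 0.2351]
tool_rot: [0.625, 0.331, 0.625, -0.331]
contact_force: [-0.3, 0.5, -0.2]
gripper_width: 0.997
```

Request:
step_arm:
  plan:
    - [0,0,0,-0.025,0,0]
    - [0,0,0,-0.025,0,0]
    - [0,0,0,-0.022,0,0]
    - [0,0,0,0,0,0]
    - [0,0,0,0,0,0]

```text
t: 10.45
eef_pos: [0.5714, -0.1012, 0.2352]
tool_rot: [0.682, 0.185, 0.683, -0.185]
contact_force: [0.4, -0.0, -0.4]
gripper_width: 1.0
```

```bash
python3 - <<'E'
from h import *
need([.572,-.101,.23],60)
c=cam("wrist");p,d=bot.read_camera("wrist");cv2.imwrite("pics/w2.png",p[:,:,::-1])
for n in ["scene","side","wrist"]:
    if n!="wrist": c=cam(n);p,d=bot.read_camera(n);cv2.imwrite(f"pics/{n}2.png",p[:,:,::-1])
    P=cloud(c,d);Z=P[...,2];rgb=p.astype(int)
    g=(Z>.142)&(Z<.158)&(abs(P[...,1]+.1)<.06)&(abs(P[...,0]-.57)<.06)
    if g.sum()>20: print(n,"bar",cv2.minAreaRect(P[g][:,:2].astype(np.float32)),g.sum())
    f=(rgb.max(2)<70)&(Z>.12)&(Z<.165)&(abs(P[...,1]-.045)<.05)&(abs(P[...,0]-.532)<.04)
    if f.sum()>20: print("fin",cv2.minAreaRect(P[f][:,:2].astype(np.float32)),f.sum())
E
```

```text
t 10.45 pos [ 0.5714 -0.1012  0.2352] yhead 59.69 F [ 0.36 -0.03 -0.44] w 1.0 q [-0.22  0.33  0.36  1.8  -0.13  1.03  1.23]
shift units [0.131 0.012 0.009] turn units [-0.0009 -0.      0.    ] deg [-0.3 -0.   0. ]
scene bar ((0.5718673467636108, -0.10021259635686874), (0.018050624057650566, 0.062136366963386536), 58.45071792602539) 155
fin ((0.5324077606201172, 0.049253448843955994), (0.08077382296323776, 0.012475425377488136), 88.2643814086914) 274
side bar ((0.5717864632606506, -0.10331994295120239), (0.01945539377629757, 0.06242891028523445), 58.272064208984375) 194
fin ((0.5297962427139282, 0.043030720204114914), (0.07849877327680588, 0.012025847099721432), 88.51066589355469) 157
wrist bar ((0.5717864632606506, -0.10331994295120239), (0.01945539377629757, 0.06242891028523445), 58.272064208984375) 194
fin ((0.5297962427139282, 0.043030720204114914), (0.07849877327680588, 0.012025847099721432), 88.51066589355469) 157
```

View pics/w2.png

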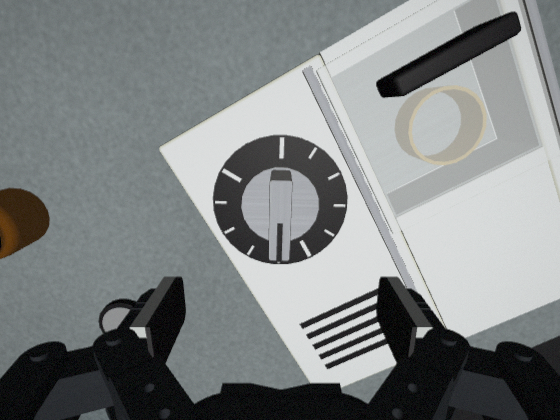

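View pics/side2.png

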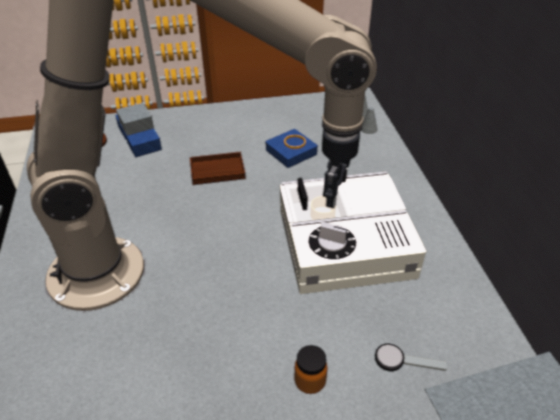

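The wrist view shows the pointer at the bottom (280,250), one tick clockwise of the long tick 5 at (305,250). So the dial is at click 6, and click 8 needs a 60° clockwise turn. The cover is seen over the cuff. I'll go down and grip the bar.

Request:
step_arm:
  plan:
    - [0.7,0.0,0.02,0.004,0,0]
    - [0.75,0,0,0,0,0]
    - [0.75,0,0,0,0,0]
    - [0.75,0,0,0,0,0]
    - [0,0,0,0,0,0]
    - [0,0,0,0,0,0]

```text
t: 11.35
eef_pos: [0.573, -0.1017, 0.1183]
tool_rot: [0.681, 0.193, 0.68, -0.193]
contact_force: [-0.0, -0.4, -0.3]
gripper_width: 0.999
```

Request:
step_arm:
  plan:
    - [0,0,0,0,0,0]
    - [0,0,0,0,0,0]
    - [0,0,0,0,0,0]
    - [0,0,0,0,0,0]
    - [0,0,0,0,0,0]
    - [0,0,0,0,0,0]
    - [0,0,0,0,0,0]
    - [0,0,0,0,0,0]
  fingers: 1
  force: 30

```text
t: 12.35
eef_pos: [0.572, -0.1023, 0.1177]
tool_rot: [0.68, 0.193, 0.68, -0.193]
contact_force: [-2.4, -1.5, 5.7]
gripper_width: 0.18
```

Gripped at an opening of about 15 mm. Now I'll turn 60° clockwise in 8 rows.

Request:
step_arm:
  plan:
    - [0,0,0,0.02,0,0]
    - [0,0,0,0.021,0,0]
    - [0,0,0,0.021,0,0]
    - [0,0,0,0.021,0,0]
    - [0,0,0,0.021,0,0]
    - [0,0,0,0.021,0,0]
    - [0,0,0,0.021,0,0]
    - [0,0,0,0.0205,0,0]

```text
t: 13.35
eef_pos: [0.5722, -0.1022, 0.1177]
tool_rot: [-0.492, -0.508, -0.492, 0.508]
contact_force: [-1.9, -2.1, 4.4]
gripper_width: 0.187
```

Request:
step_arm:
  plan:
    - [0,0,0,0,0,0]
    - [0,0,0,0,0,0]
    - [0,0,0,0,0,0]

```text
t: 13.72
eef_pos: [0.5722, -0.1022, 0.1177]
tool_rot: [-0.493, -0.507, -0.493, 0.507]
contact_force: [-3.2, -0.8, 6.8]
gripper_width: 0.185
```

```bash
python3 - <<'E'
from h import *
need([.572,-.102,.118],-2);print(bot.get_obs()["torque"])
E
```

```text
t 13.725 pos [ 0.5722 -0.1022  0.1177] yhead -1.55 F [-3.17 -0.83  6.83] w 0.185 q [-0.38  0.52  0.59  1.91 -0.39  0.82  0.4 ]
shift units [-0.008 -0.006 -0.005] turn units [ 0.0013  0.0001 -0.    ] deg [ 0.5  0.  -0. ]
[-0.36809495  0.41757267  0.01056347]
```

Heading is -1.6° and click 8 wants about -2°. I'll open, rise, and look.

Request:
step_arm:
  plan:
    - [0,0,0,0.001,0,0]
    - [0,0,0,0,0,0]
    - [0,0,0,0,0,0]
    - [0,0,0,0,0,0]
    - [0,0,0,0,0,0]
    - [0,0,0,0,0,0]
    - [-0.5,0,0,0,0,0]
    - [-0.8,0,0,0,0,0]
  fingers: -1

```text
t: 14.72
eef_pos: [0.5718, -0.1017, 0.1703]
tool_rot: [-0.491, -0.508, -0.492, 0.509]
contact_force: [0.9, -0.2, 0.9]
gripper_width: 1.002
```

Request:
step_arm:
  plan:
    - [-0.8,0,0,0,0,0]
    - [-0.9,0,0,0,0,0]
    - [-0.9,0,0,0,0,0]
    - [0,0,0,0,0,0]
    - [0,0,0,0,0,0]

```text
t: 15.35
eef_pos: [0.572, -0.1015, 0.2736]
tool_rot: [0.492, 0.508, 0.492, -0.508]
contact_force: [-0.5, 0.9, 0.3]
gripper_width: 1.002
```

```bash
python3 - <<'E'
from h import *
need([.572,-.102,.118],-2)
for n in ["wrist","scene","side"]:
    c=cam(n);p,d=bot.read_camera(n);cv2.imwrite(f"pics/{n}3.png",p[:,:,::-1])
    P=cloud(c,d);Z=P[...,2];rgb=p.astype(int)
    g=(Z>.142)&(Z<.158)&(abs(P[...,1]+.1)<.06)&(abs(P[...,0]-.57)<.06)
    if g.sum()>20: print(n,"bar",cv2.minAreaRect(P[g][:,:2].astype(np.float32)),g.sum())
    f=(rgb.max(2)<70)&(Z>.12)&(Z<.165)&(abs(P[...,1]-.045)<.05)&(abs(P[...,0]-.532)<.04)
    if f.sum()>20: print(n,"fin",cv2.minAreaRect(P[f][:,:2].astype(np.float32)),f.sum())
E
```

```text
t 15.35 pos [ 0.572  -0.1015  0.2736] yhead -1.9 F [-0.52  0.93  0.27] w 1.002 q [-0.48  0.33  0.7   1.77 -0.24  1.12  0.27]
shift units [ 3.89  -0.     0.013] turn units [ 0.0003 -0.0001 -0.    ] deg [ 0.1 -0.  -0. ]
wrist bar ((0.5713161826133728, -0.10278051346540451), (0.06345870345830917, 0.015831688418984413), 88.57112121582031) 1383
wrist fin ((0.5311223864555359, 0.031091079115867615), (0.04824895039200783, 0.013814418576657772), 88.16146087646484) 1651
scene bar ((0.571713924407959, -0.10005168616771698), (0.06288764625787735, 0.01575310155749321), 87.86157989501953) 137
scene fin ((0.5323049426078796, 0.04951461777091026), (0.08057631552219391, 0.012994985096156597), 87.94024658203125) 274
side bar ((0.571178138256073, -0.10311266034841537), (0.06352133303880692, 0.016396088525652885), 87.08320617675781) 154
side fin ((0.5301504135131836, 0.04343406483530998), (0.07659178972244263, 0.011722197756171227), 88.4275131225586) 154
```

View pics/wrist3.png

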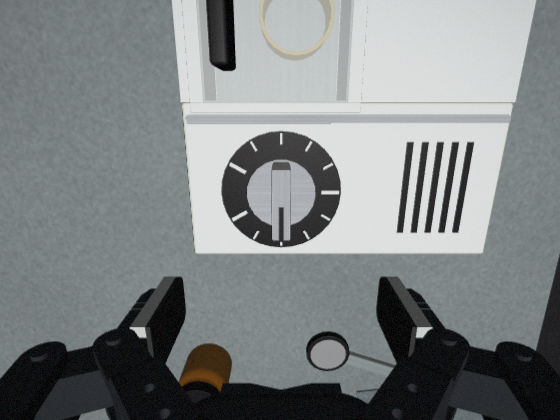

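View pics/scene3.png

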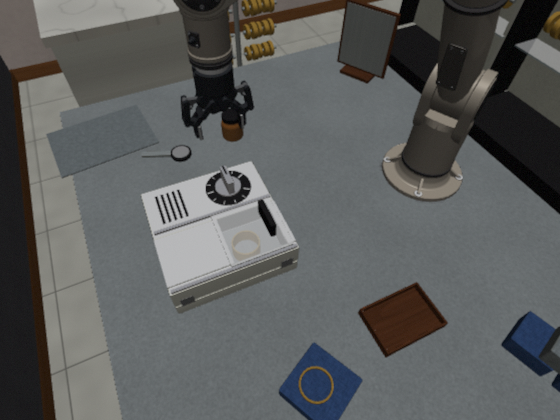

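```bash
python3 -c "
from station import bot
print(bot.hand_in())"
```

```text
the job is handed in; nothing more can be done
None
```

I shut the cover over the tank, set the timer dial to click 8 because the wide cuff is in the tank, and handed the job in at about 15.5 s. The hand-in gave no verdict.

- **Piece in the tank:** The scene, side and wrist views all show the tall cuff in the tank. The slim bangle is on the display block.
- **Cover:** I gripped the fin and pulled it towards the robot until the end stop pushed back with about 7 N. The wrist camera puts the fin's travel at about 139 mm out of a possible 140 mm, and the other two cameras agree within 2–3 mm.
- **Dial:** It started at click 6, and I turned it 60° clockwise. After letting go, the wrist picture shows the pointer three ticks past the long tick 5. The three cameras put the bar at −1.4° to −2.9° from square to the world axes, against about −2° expected for click 8.
- **Arm and other things:** The gripper was open and about 120 mm above the dial, touching nothing. In the last pictures the cuff, bangle, jar, magnifier and tray looked undisturbed, though I did not measure their positions again.

No check failed.

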